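Put the cheese under pressure in a screw press

TASK

Put the cheese under pressure: slide the drip tray with the filled mould all the way home under the screw of the little cheese press, then screw the T-handle down clockwise until its foot bears hand-tight on the follower. Do not force it or the curd is crushed; leave the other things on the worktop where they are, and let go at the end.

Things in the scene. Friction and masses are not known exactly. Their poses are not given: they have to be found in the camera images.
- press: wooden cheese press, fixed to the worktop: base board 246 x 146 mm (top 20 mm above the worktop), two steel tie rods and a wooden crossbar (34 mm wide, 140 to 166 mm up; tie-rod nuts to 181 mm, 60 mm either side of the screw). Origin: on the screw's axis, at worktop level. x: the way the tray slides in, towards the back stop; y: along the crossbar; z up
- tray: loose steel drip tray 196 x 88 x 4 mm on the base board between two wooden guides (1.5 mm play each side), pulled 60 to 90 mm out; the mould stands on it in a low ring. Origin: underside, below the ring's centre; x as the press's x. Home, its end touches the back stop and its origin lies at x = 0 of the press. It slides with 3 to 9 N, sometimes more if it binds
- tray_knob (a point): middle of the round grip of the tray's upright steel knob (20 mm across, from 16 to 38 mm above the tray's top), 125 mm in front of the tray's origin
- t_handle: steel screw and T-handle. Origin: middle of the T-bar on the screw's vertical axis, about 220 mm up; x along the bar (10 mm thick, round, 35 mm or more above the crossbar), z up. Clockwise from above it goes down, 8 mm per turn, and stays where left. Force sideways at a bar end while turning (it fades at rest): 2 to 3 N running free; hand-tight 9 to 13 N; over 17 N is too much
- bar_end_a (a point): centre of one ball end (16 mm across) of the T-bar, 43 mm from the screw's axis. A hand turns it about half a turn, then takes the other end; nearer the axis it needs more force in proportion
- bar_end_b (a point): centre of the other ball end (16 mm across), 43 mm from the screw's axis
- foot: sprung round foot with a rubber face under the screw, 33 mm across; origin: middle of its underside, 102 mm below the T-bar. At the start it is 3 to 7.5 mm higher than the follower's cup, depending also on how full the mould is, which the poses do not tell. Once it bears, each further radian of turning adds some 20 to 30 N of pressure
- mould: loose white cheese mould with drain holes, 81 mm across the rim, 73 mm high; origin: middle of its underside. A wooden follower stands out of its top, with a shallow steel cup on it (46 mm inside, 2 mm deep) that takes the foot; the cup's floor is 112 to 113.5 mm above the worktop
- salt_shaker: salt shaker, 44 mm across, 90 mm high; origin: middle of its underside
- lemon: lemon, 78 x 55 x 56 mm; origin: underside
- mug: plain mug, about 81 mm across, 101 mm high; origin: underside

How it is judged:
By the outcome, as a careful person would: the job done as asked, in the order asked, and still so for the second after the job is handed in, with the robot touching nothing.
It also fails if it takes over 72 s, if anything falls off the work surface, if the arm or the gripper's body presses on something with over 40 N, if the wrist force passes 120 N, or if a joint passes its speed limit or range.

ROBOT

A 7-joint arm with a two-finger parallel gripper is mounted at the origin on a cart in front of the work surface, level with it; the furniture and walls round the work are solid. World frame = base frame: x ahead of the robot, y to its left, z up, the work surface at z = 0. Lengths are in m, angles in rad, forces in N, time in s.
With the tool pointing down it reaches from about 0.425 to 0.925 m from the base axis. Payload 6.8 kg.
Tool frame: the origin (TCP) lies at the very end of the fingers, on their centre line; the grasp point (between the pads) lies 19 mm behind it; z points along the fingers, y is the line along which they close (so a half turn about z gives the same grasp; the last joint's range is limited). The gripper opens to 85 mm and grips with 20 to 120 N. Pads are 22 mm wide; open, the fingers measure 114 mm over their backs; the gripper's body (76 mm by 85 mm) begins 54 mm behind the grasp point. The pads swing forward as they close: fully open they stand 13 mm farther back than shut.
Start: joints at [1.225, 0.477, 0.022, 1.555, -0.011, 1.109, -0.083], TCP at [0.159, -0.656, 0.231] pointing down, gripper open.
Joint ranges: [-2.96, 2.96], [-0.34, 2.1], [-1.41, 1.46], [0.24, 2.44], [-1.37, 4.51], [0.17, 1.92], [-2.96, 2.96]. Speed limits (rad/s): [2.39, 2.39, 3.14, 3.14, 3.14, 3.14, 3.14].

INTERFACE

Orientations are given as a rotation vector (axis times angle).
In Python, from bench import r gives the robot as it stands.
- The arm moves only by the shell command python3 -m jog 'ROWS' [FORCE]. ROWS is JSON, a list of rows, each an object of numbers: "fingers": the finger opening in m, from 0 to 0.0854; "x", "y", "z": the shift along the tool's x, y, z in m; "rx", "ry", "rz": the turn, a rotation vector about the tool's x, y, z in degrees. In form: [{"fingers": .., "x": .., "y": .., "z": .., "rx": .., "ry": .., "rz": ..}, ...]. A call has 1 to 8 rows; each row shifts and turns the commanded pose from where the row before left it, along the tool's axes as they then stand; what a row does not reach is not made up. A row lasts 1/8 s, in which the tool goes at most 62.5 mm and 10.7 degrees, less where a joint would pass 70% of its speed; a pose out of reach is approached as far as the arm can. A call is refused whole if a number of a shift passes 0.0625 or a number of a turn 10.7, either way. A call with a gripper value outside its range is refused whole. The fingers move at their own pace and stop on an object; FORCE is the grip in N (left out, the last holds). Time passes only in rows, so rows that do not move let the fingers close. It gives the time, the measured TCP pose, the force, the opening and the grip force at its end, in the units of the state.
- r.get_obs(): the state, without advancing time (a new reading comes with each control period).
- r.grab_frame(name): name is "side" or "top" or "wrist"; returns (picture, depth): 420x560x3 uint8, red, green, blue; 420x560 float32, m along the optical axis (not along the pixel's ray), 0 where there is no reading.
- r.get_calibration(name): a dict with "mtx" (3x3 intrinsics, pixels), "extrinsics" (4x4, takes a point from camera to world coordinates). Camera axes: x right, y down, z forward; pixel columns grow to the right and rows downward; lengths in m; the calibration is good to about 2 mm. The wrist camera is an equidistant fisheye: a pixel r from the principal point sees the ray r / f radians off the axis. A picture is of the moment at which its call begins: read the wrist's pose just before it. get_calibration takes no time and is no camera call; for the wrist camera it gives the pose at the moment of the call.
- r.hand_in(): hands the job in; it is judged then, once.
Trained networks look in the newest picture that a camera, given by its name, has taken for a name from the list of things; names that differ only in an ending like _2 or _b are one class to them, and where a whole thing is asked for, a point or a joint stands for the part that bears it (a point fixed in the world has none). Each returns a list of dicts, best first, with "score" (0 to 1); they miss things now and then, are a little off and sometimes report something else, mostly with a low value. They report only what shows in the picture. A call takes as long as a camera call.
- r.search_frame(target, camera): "xyz" ([x, y, z] in m, in world coordinates, good to about 4 mm: the middle of the surface that is visible of it).
- r.landmark_of(target, camera): "xyz" ([x, y, z] in m, in world coordinates, good to about 4 mm: a listed point, or the origin of a listed thing).
The state is a dict: "clock": time; "joints": joint angles; "qvel": joint speeds; "tau": joint torques, N m; "tcp_pos": TCP position; "orientation": TCP orientation; "contact_force": force on the tool from outside, world axes, zero at the start; "moment": the same for the moment, N m; "grip_width": finger opening in m; "gripper_force": force on a finger pad.
Only numpy, scipy, OpenCV 4.12 (cv2) and the standard library are available. Lean on these libraries where they do the work, as an engineer would, in place of code of your own. Each camera call takes 0.05 s, during which the arm holds its last target. There are 200 camera calls.

## Working session

There is one attempt and no reset: what is moved stays moved. The work goes in short steps, Python scripts to look and compute and a shell command to move; the robot and the scene stay as the last step left them, time stands still between calls to the robot, and variables do not carry over. Pictures are saved under pics/ and viewed, at most 10 in all, crops included, and the job is handed in when it is done.

```bash
mkdir -p pics; ls; cat > h.py <<'E'
from bench import r
import numpy as np,cv2
from scipy.spatial.transform import Rotation as R
def snap(c,n):
    im,d=r.grab_frame(c); cv2.imwrite(f'pics/{n}.png',cv2.cvtColor(im,cv2.COLOR_RGB2BGR)); return im,d
def lm(t,c,k=2):
    for e in r.landmark_of(t,c)[:k]: print(c,t,np.round(e['xyz'],4),round(e['score'],2))
def st():
    o=r.get_obs(); print('t',round(o['clock'],2),'p',np.round(o['tcp_pos'],4),'F',np.round(o['contact_force'],1),'M',np.round(o['moment'],2),'w',round(o['grip_width'],4)); print(np.round(R.from_rotvec(o['orientation']).as_matrix(),3).tolist(),np.round(o['joints'],2)); return o
E
python3 - <<'E'
from h import *
st()
for c in ['side','top']:
    snap(c,c+'0')
    for t in ['tray','tray_knob','bar_end_a','t_handle','foot','mould','press']: lm(t,c)
    for t in ['salt_shaker','lemon','mug']: lm(t,c,1)
E
```

```text
pics
t 0.0 p [ 0.1588 -0.6554  0.2303] F [0.1 0.1 1. ] M [-0.06  0.   -0.02] w 0.0855
[[0.972, 0.236, -0.001], [0.236, -0.972, 0.002], [-0.0, -0.002, -1.0]] [ 1.22  0.48  0.02  1.56 -0.01  1.11 -0.08]
side tray [0.4766 0.0034 0.0196] 0.74
side tray [ 0.4815 -0.1271  0.0531] 0.45
side tray_knob [ 0.4814 -0.1237  0.0494] 0.91
side tray_knob [0.4796 0.0019 0.0233] 0.7
side bar_end_a [0.5124 0.115  0.2167] 0.64
side bar_end_a [0.4443 0.0516 0.2241] 0.62
side t_handle [0.4779 0.0829 0.2231] 0.75
side foot [ 0.4777  0.0869 -0.001 ] 0.6
side foot [0.4806 0.0835 0.1141] 0.54
side mould [ 4.767e-01 -1.000e-04  2.020e-02] 0.91
side press [0.4799 0.0865 0.0023] 0.8
side salt_shaker [ 0.6238 -0.1205 -0.0014] 0.6
side lemon [ 0.6081 -0.0257  0.0013] 0.61
side mug [0.5132 0.3436 0.0008] 0.58
top tray [0.4764 0.001  0.0201] 0.85
top tray_knob [ 0.4734 -0.1275  0.0552] 0.7
top bar_end_a [0.4501 0.0524 0.2159] 0.85
top bar_end_a [0.5067 0.1177 0.217 ] 0.59
top t_handle [0.4792 0.0846 0.222 ] 0.85
top mould [ 0.479  -0.003   0.0188] 0.84
top mould [ 0.4774 -0.0013  0.0191] 0.72
top press [ 0.4745  0.0842 -0.0017] 0.62
top press [ 0.6148 -0.0267 -0.0011] 0.62
top salt_shaker [ 0.6227 -0.1186  0.0012] 0.59
top mug [0.5096 0.3444 0.0008] 0.79
```

View pics/side0.png

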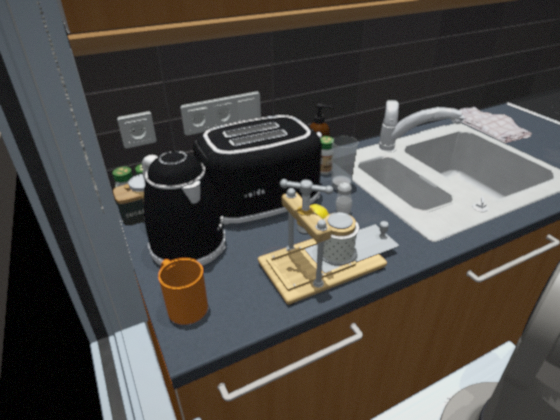

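View pics/top0.png

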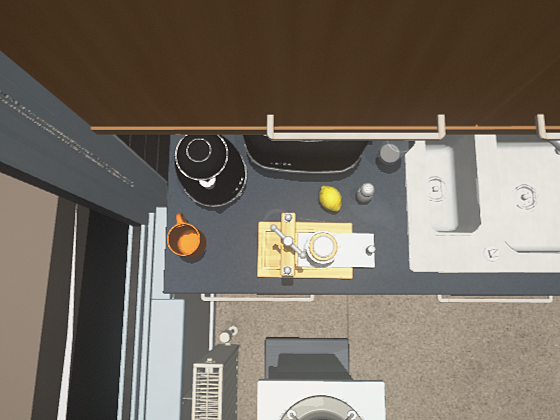

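The side view shows the press with its slide direction along world +y. The tray, with its knob at px (383,228), is pulled out towards the sink. The T-bar lies diagonally at about 45°. The networks' points agree with both pictures: screw (0.478, 0.085), knob (0.478, -0.126), about 85 mm to travel. I'll close the fingers and go in behind the knob.

```bash
python3 -m jog '[{"rz":6.8,"fingers":0},{"rz":6.7},{"x":0.03,"y":-0.044},{"x":0.03,"y":-0.044},{"x":0.03,"y":-0.044},{"x":0.03,"y":-0.044},{"x":0.03,"y":-0.044},{"x":0.03,"y":-0.044}]' 30; python3 -m jog '[{"x":0.03,"y":-0.044},{"x":0.03,"y":-0.044},{"x":0.03,"y":-0.044},{"x":0.03,"y":-0.044},{"x":0.025,"y":-0.03},{"x":0.015,"y":-0.02},{"z":0.04},{}]'; python3 - <<'E'
from h import *
st()
for c in ['wrist','top','side']:
    snap(c,c+'1')
    for t in ['tray_knob','tray','mould']: lm(t,c,1)
E
```

```text
t 1.1 p [ 0.159  -0.656   0.2313] F [-0.1 -0.7 -0.4] M [ 0.03 -0.01  0.02] w 0.085
[[0.972, 0.236, 0.0], [0.236, -0.972, -0.0], [0.0, 0.0, -1.0]] [ 1.22  0.48  0.02  1.56 -0.01  1.11 -0.08]
top tray_knob [ 0.4748 -0.1274  0.0557] 0.68
top tray [4.744e-01 1.000e-04 2.230e-02] 0.76
top mould [ 4.82e-01 -2.00e-04  2.11e-02] 0.78
side tray_knob [ 0.4843 -0.1265  0.0503] 0.78
side tray [0.4767 0.0021 0.0226] 0.68
side mould [ 0.4767 -0.0045  0.0202] 0.59validation failed for argument at $[0]...
validation failed for argument at $[0]...
```

```bash
python3 -m jog '[{"fingers":0,"x":0,"y":0,"z":0,"rx":0,"ry":0,"rz":6.8},{"fingers":0,"x":0,"y":0,"z":0,"rx":0,"ry":0,"rz":6.7},{"fingers":0,"x":0.03,"y":-0.044,"z":0,"rx":0,"ry":0,"rz":0},{"fingers":0,"x":0.03,"y":-0.044,"z":0,"rx":0,"ry":0,"rz":0},{"fingers":0,"x":0.03,"y":-0.044,"z":0,"rx":0,"ry":0,"rz":0},{"fingers":0,"x":0.03,"y":-0.044,"z":0,"rx":0,"ry":0,"rz":0},{"fingers":0,"x":0.03,"y":-0.044,"z":0,"rx":0,"ry":0,"rz":0},{"fingers":0,"x":0.03,"y":-0.044,"z":0,"rx":0,"ry":0,"rz":0}]' 30
```

```text
clock: 2.7
tcp_pos: [0.3394, -0.3902, 0.2316]
orientation: [3.141, 0.003, 0.001]
contact_force: [1.9, 0.4, -0.0]
grip_width: -0.0002
gripper_force: 0.0
```

```bash
python3 -m jog '[{"fingers":0,"x":0.03,"y":-0.044,"z":0,"rx":0,"ry":0,"rz":0},{"fingers":0,"x":0.03,"y":-0.044,"z":0,"rx":0,"ry":0,"rz":0},{"fingers":0,"x":0.03,"y":-0.044,"z":0,"rx":0,"ry":0,"rz":0},{"fingers":0,"x":0.03,"y":-0.044,"z":0.01,"rx":0,"ry":0,"rz":0},{"fingers":0,"x":0.018,"y":-0.021,"z":0.04,"rx":0,"ry":0,"rz":0},{"fingers":0,"x":0,"y":0,"z":0.03,"rx":0,"ry":0,"rz":0},{"fingers":0,"x":0,"y":0,"z":0,"rx":0,"ry":0,"rz":0}]'; python3 - <<'E'
from h import *
st()
snap('wrist','w2')
for t in ['tray_knob','tray','mould']: lm(t,'wrist',1)
E
```

```text
clock: 3.58
tcp_pos: [0.4745, -0.1936, 0.1495]
orientation: [-3.14, -0.005, 0.007]
contact_force: [-0.2, -0.4, 0.4]
grip_width: 0.0001
gripper_force: 0.0
t 3.58 p [ 0.4745 -0.1936  0.1495] F [-0.2 -0.4  0.4] M [-0.02  0.01  0.  ] w 0.0001
[[1.0, 0.003, -0.004], [0.003, -1.0, 0.001], [-0.004, -0.001, -1.0]] [ 0.44  0.32 -0.21  2.    0.09  0.83 -1.39]
wrist tray_knob [ 0.4783 -0.1226  0.0506] 0.71
wrist tray [ 6.265e-01 -1.157e-01 -6.000e-04] 0.71
wrist mould [0.4817 0.0071 0.0199] 0.65
```

View pics/w2.png

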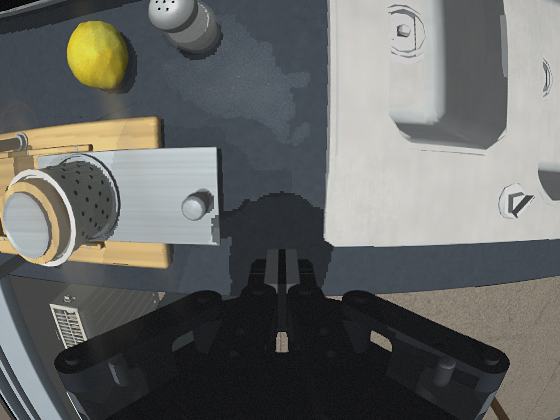

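The wrist view shows the closed fingertips (282,275) clear behind the tray's end, with the knob at (195,207). The knob is at x ≈ 0.479. Lower, then push.

```bash
python3 -m jog '[{"fingers":0,"x":0.004,"y":0,"z":0.04,"rx":0,"ry":0,"rz":0},{"fingers":0,"x":0,"y":0,"z":0.04,"rx":0,"ry":0,"rz":0},{"fingers":0,"x":0,"y":0,"z":0.03,"rx":0,"ry":0,"rz":0},{"fingers":0,"x":0,"y":0,"z":0.003,"rx":0,"ry":0,"rz":0},{"fingers":0,"x":0,"y":-0.012,"z":0,"rx":0,"ry":0,"rz":0},{"fingers":0,"x":0,"y":-0.012,"z":0,"rx":0,"ry":0,"rz":0},{"fingers":0,"x":0,"y":-0.006,"z":0,"rx":0,"ry":0,"rz":0},{"fingers":0,"x":0,"y":-0.006,"z":0,"rx":0,"ry":0,"rz":0}]'; python3 -m jog '[{"fingers":0,"x":0,"y":-0.006,"z":0,"rx":0,"ry":0,"rz":0},{"fingers":0,"x":0,"y":-0.006,"z":0,"rx":0,"ry":0,"rz":0},{"fingers":0,"x":0,"y":-0.006,"z":0,"rx":0,"ry":0,"rz":0},{"fingers":0,"x":0,"y":-0.006,"z":0,"rx":0,"ry":0,"rz":0}]'; python3 -m jog '[{"fingers":0,"x":0,"y":-0.006,"z":0,"rx":0,"ry":0,"rz":0},{"fingers":0,"x":0,"y":-0.006,"z":0,"rx":0,"ry":0,"rz":0},{"fingers":0,"x":0,"y":-0.006,"z":0,"rx":0,"ry":0,"rz":0},{"fingers":0,"x":0,"y":-0.006,"z":0,"rx":0,"ry":0,"rz":0}]'
```

```text
clock: 4.78
tcp_pos: [0.4803, -0.1578, 0.0389]
orientation: [3.141, 0.004, 0.002]
contact_force: [-0.8, 0.1, -0.3]
grip_width: 0.0002
gripper_force: 0.0
clock: 5.28
tcp_pos: [0.4799, -0.1355, 0.0384]
orientation: [3.14, 0.001, 0.0]
contact_force: [0.3, -5.1, 0.8]
grip_width: 0.0002
gripper_force: 2.5
clock: 5.78
tcp_pos: [0.4798, -0.1115, 0.0384]
orientation: [3.14, 0.001, 0.0]
contact_force: [0.3, -5.6, 1.3]
grip_width: -0.0005
gripper_force: 2.6
```

```bash
python3 -m jog '[{"fingers":0,"x":0,"y":-0.006,"z":0,"rx":0,"ry":0,"rz":0},{"fingers":0,"x":0,"y":-0.006,"z":0,"rx":0,"ry":0,"rz":0},{"fingers":0,"x":0,"y":-0.006,"z":0,"rx":0,"ry":0,"rz":0},{"fingers":0,"x":0,"y":-0.006,"z":0,"rx":0,"ry":0,"rz":0},{"fingers":0,"x":0,"y":-0.006,"z":0,"rx":0,"ry":0,"rz":0}]'; python3 -m jog '[{"fingers":0,"x":0,"y":-0.003,"z":0,"rx":0,"ry":0,"rz":0},{"fingers":0,"x":0,"y":-0.003,"z":0,"rx":0,"ry":0,"rz":0}]';python3 -m jog '[{"fingers":0,"x":0,"y":-0.003,"z":0,"rx":0,"ry":0,"rz":0}]';  python3 - <<'E'
from h import *
for c in ['top','side','wrist']:
    snap(c,c+'3')
    for t in ['tray_knob','tray','mould','press']: lm(t,c,1)
E
```

```text
clock: 6.4
tcp_pos: [0.4797, -0.0816, 0.0384]
orientation: [3.14, 0.001, -0.0]
contact_force: [-0.1, -5.1, 0.8]
grip_width: -0.0005
gripper_force: 2.7
clock: 6.65
tcp_pos: [0.4797, -0.0754, 0.0384]
orientation: [3.14, 0.001, 0.0]
contact_force: [-0.1, -5.6, 2.6]
grip_width: 0.0002
gripper_force: 2.8
clock: 6.78
tcp_pos: [0.4797, -0.0724, 0.0384]
orientation: [3.14, 0.001, -0.0]
contact_force: [-0.2, -5.2, 1.8]
grip_width: -0.0003
gripper_force: 2.8
top tray_knob [ 0.4745 -0.0504  0.0556] 0.97
top tray [0.4778 0.079  0.0208] 0.82
top mould [0.4785 0.0748 0.0224] 0.72
side tray_knob [ 0.4823 -0.049   0.0472] 0.83
side tray [0.4809 0.0806 0.0239] 0.77
side mould [0.4755 0.0749 0.0194] 0.91
side press [ 0.4782  0.0851 -0.0015] 0.77
wrist tray_knob [ 0.4769 -0.0459  0.054 ] 0.93
wrist mould [0.4855 0.0802 0.0231] 0.86
```

Roughly 8 mm left; go on in small steps until the force rises.

```bash
for i in 1; do python3 -m jog '[{"fingers":0,"x":0,"y":-0.003,"z":0,"rx":0,"ry":0,"rz":0},{"fingers":0,"x":0,"y":-0.002,"z":0,"rx":0,"ry":0,"rz":0}]'; python3 -m jog '[{"fingers":0,"x":0,"y":-0.002,"z":0,"rx":0,"ry":0,"rz":0}]'; python3 -m jog '[{"fingers":0,"x":0,"y":-0.001,"z":0,"rx":0,"ry":0,"rz":0}]';python3 -m jog '[{"fingers":0,"x":0,"y":-0.001,"z":0,"rx":0,"ry":0,"rz":0}]'; done | egrep 'tcp|contact'
```

```text
tcp_pos: [0.4797, -0.0669, 0.0384]
contact_force: [-0.0, -5.8, 2.4]
tcp_pos: [0.4797, -0.065, 0.0383]
contact_force: [0.4, -6.3, 2.0]
tcp_pos: [0.4797, -0.0644, 0.0383]
contact_force: [-0.2, -8.6, 0.4]
tcp_pos: [0.4798, -0.0643, 0.0384]
contact_force: [0.3, -11.3, 1.6]
```

```bash
python3 -m jog '[{"fingers":0,"x":0,"y":-0.002,"z":0,"rx":0,"ry":0,"rz":0}]' | egrep 'tcp|contact';python3 -m jog '[{"fingers":0,"x":0,"y":-0.002,"z":0,"rx":0,"ry":0,"rz":0}]' | egrep 'tcp|contact'; python3 - <<'E'
from h import *
for c in ['top','side','wrist']:
    snap(c,c+'4')
    for t in ['tray_knob','tray','mould','press','t_handle','bar_end_a']: lm(t,c,2 if t[0]=='b' else 1)
E
```

```text
tcp_pos: [0.4799, -0.0641, 0.0384]
contact_force: [1.7, -18.1, 0.3]
tcp_pos: [0.48, -0.0639, 0.0385]
contact_force: [2.4, -24.0, 2.1]
top tray_knob [ 0.4727 -0.0438  0.0519] 0.75
top tray [0.4762 0.084  0.0216] 0.68
top mould [0.4793 0.082  0.0235] 0.89
top press [ 0.6144 -0.0293  0.0014] 0.32
top t_handle [0.4781 0.0856 0.2228] 0.63
top bar_end_a [0.5095 0.1152 0.2199] 0.79
top bar_end_a [0.4523 0.0527 0.2196] 0.53
side tray_knob [ 0.4819 -0.0409  0.0501] 0.64
side tray [0.4807 0.0837 0.1162] 0.72
side mould [0.4782 0.0816 0.0196] 0.69
side press [ 0.4806  0.0857 -0.0025] 0.6
side t_handle [0.4781 0.0831 0.2243] 0.93
side bar_end_a [0.4466 0.0497 0.2203] 0.69
wrist tray_knob [ 0.4799 -0.0379  0.0504] 0.84
wrist mould [0.48   0.0866 0.0289] 0.7
wrist bar_end_a [ 0.4783 -0.0374  0.0515] 0.66
```

View pics/wrist4.png

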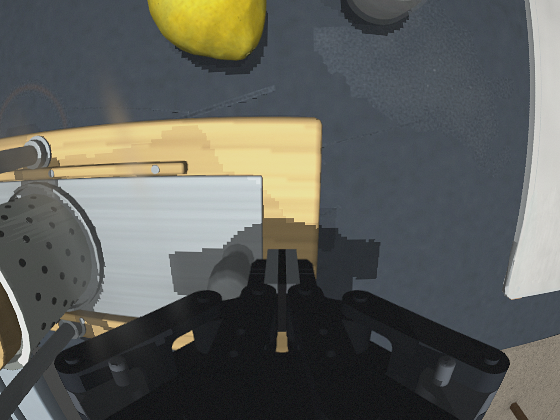

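The tray has come to a hard stop: no motion while the force rose to 24 N. The networks put its origin at the screw's axis. In the picture the tray's front edge is at (262,225), inside the board's edge at (320,200). Next, back off, rise, and go above the near ball end.

```bash
python3 -m jog '[{"fingers":0,"x":0,"y":0.03,"z":0,"rx":0,"ry":0,"rz":0},{"fingers":0,"x":0,"y":0.006,"z":-0.06,"rx":0,"ry":0,"rz":0},{"fingers":0.045,"x":0,"y":0,"z":-0.06,"rx":0,"ry":0,"rz":0},{"fingers":0.045,"x":0,"y":0,"z":-0.06,"rx":0,"ry":0,"rz":0},{"fingers":0.045,"x":0,"y":0,"z":-0.06,"rx":0,"ry":0,"rz":-10},{"fingers":0.045,"x":0,"y":0,"z":0,"rx":0,"ry":0,"rz":-10},{"fingers":0.045,"x":0,"y":0,"z":0,"rx":0,"ry":0,"rz":-10},{"fingers":0.045,"x":0,"y":0,"z":0,"rx":0,"ry":0,"rz":-10}]' 60|egrep 'tcp|contact|orie|clock'; for i in 1 2; do python3 -m jog '[{"fingers":0.045,"x":0,"y":0,"z":0,"rx":0,"ry":0,"rz":-10},{"fingers":0.045,"x":0,"y":0,"z":0,"rx":0,"ry":0,"rz":-10},{"fingers":0.045,"x":0,"y":0,"z":0,"rx":0,"ry":0,"rz":-10},{"fingers":0.045,"x":0,"y":0,"z":0,"rx":0,"ry":0,"rz":-10},{"fingers":0.045,"x":0,"y":0,"z":0,"rx":0,"ry":0,"rz":-10},{"fingers":0.045,"x":0,"y":0,"z":0,"rx":0,"ry":0,"rz":-10},{"fingers":0.045,"x":0,"y":0,"z":0,"rx":0,"ry":0,"rz":-10},{"fingers":0.045,"x":0,"y":0,"z":0,"rx":0,"ry":0,"rz":-10}]' | egrep 'tcp|orie|clock'; done; python3 - <<'E'
from h import *
o=st()
snap('wrist','w5')
P=R.from_rotvec(o['orientation']).as_matrix()
for t in ['bar_end_a','t_handle','tray_knob','mould']: lm(t,'wrist',2)
for c in ['top','side']:
    snap(c,c+'5')
    for t in ['t_handle','bar_end_a','tray','mould','tray_knob']: lm(t,c,2 if t[0]=='b' else 1)
print('to near ball, tool axes',P.T@(np.array([.448,.054,.205])-o['tcp_pos']))
E
```

```text
clock: 10.45
tcp_pos: [0.4797, -0.093, 0.2782]
orientation: [-2.946, -1.088, -0.001]
contact_force: [-0.0, -0.1, -0.3]
clock: 11.45
tcp_pos: [0.4797, -0.093, 0.278]
orientation: [-1.557, -2.727, -0.001]
clock: 12.45
tcp_pos: [0.4796, -0.093, 0.278]
orientation: [0.56, -3.091, -0.002]
t 12.45 p [ 0.4796 -0.093   0.278 ] F [ 0.8 -0.1 -0.2] M [0.01 0.01 0.03] w 0.0452
[[-0.936, -0.351, -0.0], [-0.351, 0.936, 0.001], [0.0, 0.001, -1.0]] [ 0.58  0.17 -0.57  1.9   0.1   1.1   1.9 ]
wrist bar_end_a [0.4497 0.0491 0.2174] 0.93
wrist bar_end_a [0.5079 0.1182 0.2166] 0.69
wrist t_handle [0.4762 0.0828 0.223 ] 0.93
wrist tray_knob [ 0.4798 -0.0383  0.0501] 0.56
wrist mould [0.4834 0.0847 0.0203] 0.63
wrist mould [ 0.4785 -0.0355  0.0504] 0.33
top t_handle [0.4771 0.0847 0.2227] 0.68
top bar_end_a [0.507  0.1161 0.218 ] 0.79
top bar_end_a [0.4513 0.0528 0.2198] 0.6
top tray [0.4745 0.0846 0.0208] 0.61
top mould [0.4803 0.0806 0.0191] 0.85
top tray_knob [ 0.4747 -0.0429  0.0555] 0.83
side t_handle [0.4448 0.0512 0.2203] 0.29
side bar_end_a [0.5144 0.1151 0.2172] 0.77
side bar_end_a [ 0.4806 -0.0424  0.0538] 0.69
side tray [0.4774 0.087  0.0238] 0.63
side mould [0.4787 0.0858 0.0203] 0.75
side tray_knob [ 0.4803 -0.0423  0.0529] 0.79
to near ball, tool axes [-0.02196946  0.14860578  0.07317959]
```

```bash
python3 -m jog '[{"fingers":0.045,"x":-0.0075,"y":0.049,"z":0,"rx":0,"ry":0,"rz":0},{"fingers":0.045,"x":-0.0075,"y":0.049,"z":0,"rx":0,"ry":0,"rz":0},{"fingers":0.045,"x":-0.0075,"y":0.049,"z":0,"rx":0,"ry":0,"rz":0},{"fingers":0.045,"x":0,"y":0,"z":0,"rx":0,"ry":0,"rz":-9},{"fingers":0.045,"x":0,"y":0,"z":0,"rx":0,"ry":0,"rz":-9},{"fingers":0.045,"x":0,"y":0,"z":0,"rx":0,"ry":0,"rz":-9},{"fingers":0.045,"x":0,"y":0,"z":0.02,"rx":0,"ry":0,"rz":0},{"fingers":0.045,"x":0,"y":0,"z":0,"rx":0,"ry":0,"rz":0}]';  python3 - <<'E'
from h import *
o=st()
snap('wrist','w6')
P=R.from_rotvec(o['orientation']).as_matrix()
for t in ['bar_end_a','t_handle']:
  for e in r.landmark_of(t,'wrist')[:2]: print(t,np.round(e['xyz'],4),round(e['score'],2),np.round(P.T@(np.array(e['xyz'])-o['tcp_pos']),4))
E
```

```text
clock: 14.3
tcp_pos: [0.4494, 0.0512, 0.2573]
orientation: [1.255, -2.878, -0.001]
contact_force: [0.0, -0.5, -0.2]
grip_width: 0.0449
gripper_force: 0.0
t 14.3 p [0.4494 0.0512 0.2573] F [ 0.  -0.5 -0.2] M [ 0.03 -0.04 -0.03] w 0.0449
[[-0.681, -0.733, -0.003], [-0.733, 0.681, -0.0], [0.002, 0.002, -1.0]] [ 0.43  0.14 -0.73  1.99  0.11  1.05  2.04]
bar_end_a [0.4531 0.0527 0.2193] 0.86 [-0.0037 -0.0017  0.038 ]
bar_end_a [0.5122 0.1168 0.2165] 0.62 [-0.0909 -0.0014  0.0407]
t_handle [0.4781 0.0833 0.2235] 0.77 [-0.0431  0.0008  0.0338]
```

View pics/w6.png

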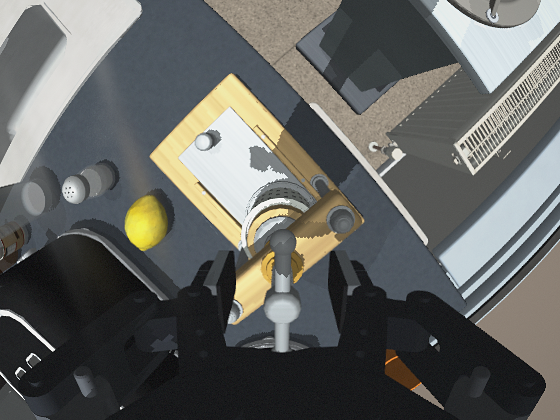

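The near ball is at (283,240), on the centre line between the open fingers (220 and 345), and the hub is at (283,305). Lower over it, narrow the fingers, and start turning.

```bash
python3 -m jog '[{"fingers":0.045,"x":-0.002,"y":0,"z":0.03,"rx":0,"ry":0,"rz":0},{"fingers":0.045,"x":0,"y":0,"z":0.022,"rx":0,"ry":0,"rz":0},{"fingers":0.026,"x":0,"y":0,"z":0,"rx":0,"ry":0,"rz":0},{"fingers":0.026,"x":0,"y":0,"z":0,"rx":0,"ry":0,"rz":0},{"fingers":0.026,"x":0,"y":0,"z":0,"rx":0,"ry":0,"rz":0}]'; python3 -m jog '[{"fingers":0.026,"x":-0.00065,"y":0.00747,"z":0.0002,"rx":0,"ry":0,"rz":10},{"fingers":0.026,"x":-0.00065,"y":0.00747,"z":0.0002,"rx":0,"ry":0,"rz":10},{"fingers":0.026,"x":-0.00065,"y":0.00747,"z":0.0002,"rx":0,"ry":0,"rz":10},{"fingers":0.026,"x":-0.00065,"y":0.00747,"z":0.0002,"rx":0,"ry":0,"rz":10}]'; python3 - <<'E'
from h import *
o=st()
P=R.from_rotvec(o['orientation']).as_matrix()
print('tool F',np.round(P.T@o['contact_force'],1))
snap('wrist','w7')
for t in ['bar_end_a','t_handle']:
  for e in r.landmark_of(t,'wrist')[:2]: print(t,np.round(e['xyz'],4),round(e['score'],2),np.round(P.T@(np.array(e['xyz'])-o['tcp_pos']),4))
E
```

```text
clock: 15.08
tcp_pos: [0.4525, 0.0531, 0.2074]
orientation: [-1.255, 2.878, -0.001]
contact_force: [-0.8, 0.2, -0.1]
grip_width: 0.0262
gripper_force: 0.0
clock: 15.58
tcp_pos: [0.4387, 0.0784, 0.2062]
orientation: [-0.185, 3.135, -0.002]
contact_force: [0.6, -1.7, -0.6]
grip_width: 0.0261
gripper_force: 1.3
t 15.57 p [0.4387 0.0784 0.2062] F [ 0.6 -1.7 -0.6] M [-0.55 -0.14 -0.02] w 0.0261
[[-0.993, -0.117, 0.001], [-0.117, 0.993, -0.001], [-0.001, -0.001, -1.0]] [ 0.27  0.18 -0.65  2.07  0.14  0.93  1.24]
tool F [-0.4 -1.7  0.6]
bar_end_a [0.4398 0.0734 0.2139] 0.73 [-0.0005 -0.0051 -0.0076]
t_handle [0.4798 0.0839 0.2211] 0.63 [-0.0415  0.0006 -0.0148]
```

View pics/w7.png

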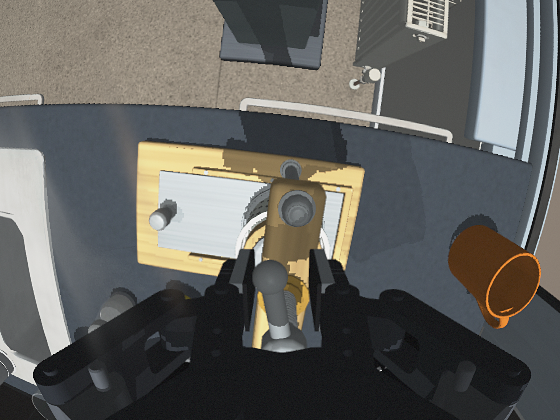

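The trailing finger is pushing the ball (270,275) as planned, with light force. Go on clockwise.

```bash
cat > f.py <<'E'
from h import *
o=r.get_obs(); P=R.from_rotvec(o['orientation']).as_matrix(); C=np.array([.4785,.084])
d=o['tcp_pos'][:2]-C
print('t',round(o['clock'],2),'p',np.round(o['tcp_pos'],4),'toolF',np.round(P.T@o['contact_force'],1),'yaw',round(np.degrees(np.arctan2(P[1,0],P[0,0])),1),'rad',np.round(np.hypot(*d),4),'ang',round(np.degrees(np.arctan2(d[1],d[0])),1),'j7',round(o['joints'][6],2),'w',round(o['grip_width'],4))
E
python3 -m jog '[{"fingers":0.026,"x":-0.00065,"y":0.00747,"z":0.0002,"rx":0,"ry":0,"rz":10},{"fingers":0.026,"x":-0.00065,"y":0.00747,"z":0.0002,"rx":0,"ry":0,"rz":10},{"fingers":0.026,"x":-0.00065,"y":0.00747,"z":0.0002,"rx":0,"ry":0,"rz":10},{"fingers":0.026,"x":-0.00065,"y":0.00747,"z":0.0002,"rx":0,"ry":0,"rz":10}]' >/dev/null; python3 f.py; python3 -m jog '[{"fingers":0.026,"x":-0.00065,"y":0.00747,"z":0.0002,"rx":0,"ry":0,"rz":10},{"fingers":0.026,"x":-0.00065,"y":0.00747,"z":0.0002,"rx":0,"ry":0,"rz":10},{"fingers":0.026,"x":-0.00065,"y":0.00747,"z":0.0002,"rx":0,"ry":0,"rz":10},{"fingers":0.026,"x":-0.00065,"y":0.00747,"z":0.0002,"rx":0,"ry":0,"rz":10}]'>/dev/null ; python3 f.py
```

```text
t 16.23 p [0.4451 0.107  0.205 ] toolF [-0.4 -1.9 -0.6] yaw 147.0 rad 0.0405 ang 145.4 j7 0.5 w 0.0264
t 16.73 p [0.4682 0.1248 0.204 ] toolF [-0.9 -2.9 -0.2] yaw 107.0 rad 0.042 ang 104.2 j7 -0.22 w 0.0261
```

```bash
python3 -m jog '[{"fingers":0.026,"x":-0.00065,"y":0.00747,"z":0.0002,"rx":0,"ry":0,"rz":10},{"fingers":0.026,"x":-0.00065,"y":0.00747,"z":0.0002,"rx":0,"ry":0,"rz":10}]' >/dev/null; python3 f.py; python3 -m jog '[{"fingers":0.026,"x":-0.00065,"y":0.00747,"z":0.0002,"rx":0,"ry":0,"rz":10},{"fingers":0.026,"x":-0.00065,"y":0.00747,"z":0.0002,"rx":0,"ry":0,"rz":10}]'>/dev/null ; python3 f.py; python3 -m jog '[{"fingers":0.026,"x":-0.00065,"y":0.00747,"z":0.0002,"rx":0,"ry":0,"rz":10},{"fingers":0.026,"x":-0.00065,"y":0.00747,"z":0.0002,"rx":0,"ry":0,"rz":10}]'>/dev/null ; python3 f.py
```

```text
t 16.98 p [0.4828 0.1267 0.2034] toolF [ 0.  -1.5  0.5] yaw 87.0 rad 0.0429 ang 84.3 j7 -0.55 w 0.0258
t 17.23 p [0.4972 0.1236 0.203 ] toolF [-1.2 -1.5  0. ] yaw 67.0 rad 0.0438 ang 64.7 j7 -0.87 w 0.0255
t 17.48 p [0.5096 0.1158 0.2025] toolF [-1.7 -1.7 -0.4] yaw 47.0 rad 0.0445 ang 45.6 j7 -1.18 w 0.0259
```

```bash
python3 -m jog '[{"fingers":0.026,"x":-0.00065,"y":0.00747,"z":0.0002,"rx":0,"ry":0,"rz":10},{"fingers":0.026,"x":-0.00065,"y":0.00747,"z":0.0002,"rx":0,"ry":0,"rz":10}]' >/dev/null; python3 f.py; python3 -m jog '[{"fingers":0.026,"x":-0.00065,"y":0.00747,"z":0.0002,"rx":0,"ry":0,"rz":10},{"fingers":0.026,"x":-0.00065,"y":0.00747,"z":0.0002,"rx":0,"ry":0,"rz":10}]'>/dev/null ; python3 f.py; python3 -m jog '[{"fingers":0.026,"x":-0.00065,"y":0.00747,"z":0.0002,"rx":0,"ry":0,"rz":10}]'>/dev/null ; python3 f.py;  python3 -m jog '[{"fingers":0.026,"x":-0.00065,"y":0.00747,"z":0.0002,"rx":0,"ry":0,"rz":10}]'>/dev/null ; python3 f.py
```

```text
t 17.73 p [0.5187 0.1042 0.2022] toolF [-1.3 -2.2  0.9] yaw 27.1 rad 0.045 ang 26.6 j7 -1.48 w 0.026
t 17.98 p [0.5233 0.0902 0.2018] toolF [-0.8 -2.   0.4] yaw 7.1 rad 0.0452 ang 7.9 j7 -1.78 w 0.0261
t 18.1 p [0.5237 0.0828 0.2017] toolF [-0.8 -1.3  0.1] yaw -2.9 rad 0.0452 ang -1.5 j7 -1.93 w 0.0257
t 18.23 p [0.5228 0.0754 0.2015] toolF [-1.8 -2.3  2.2] yaw -12.9 rad 0.0452 ang -11.0 j7 -2.08 w 0.0258
```

```bash
python3 -m jog '[{"fingers":0.026,"x":-0.00065,"y":0.00747,"z":0.0002,"rx":0,"ry":0,"rz":10},{"fingers":0.026,"x":-0.00065,"y":0.00747,"z":0.0002,"rx":0,"ry":0,"rz":10}]' >/dev/null; python3 f.py; python3 -m jog '[{"fingers":0.026,"x":-0.00065,"y":0.00747,"z":0.0002,"rx":0,"ry":0,"rz":10}]'>/dev/null ; python3 f.py; python3 -m jog '[{"fingers":0.026,"x":-0.00065,"y":0.00747,"z":0.0002,"rx":0,"ry":0,"rz":10}]'>/dev/null ; python3 f.py
```

```text
t 18.48 p [0.5175 0.0617 0.2013] toolF [-0.2 -2.8  1.7] yaw -32.9 rad 0.0449 ang -29.8 j7 -2.39 w 0.0259
t 18.6 p [0.5131 0.0557 0.2012] toolF [-0.9 -2.7  1.8] yaw -42.9 rad 0.0447 ang -39.3 j7 -2.54 w 0.0263
t 18.73 p [0.5077 0.0505 0.201 ] toolF [-0.1 -2.9  2.4] yaw -52.9 rad 0.0445 ang -48.9 j7 -2.7 w 0.0259
```

Hardly any rise in force yet, and joint 7 is near its end. Lift off, turn the hand half a turn, and take the same ball again.

```bash
python3 -m jog '[{"fingers":0.026,"x":0,"y":-0.004,"z":0,"rx":0,"ry":0,"rz":0},{"fingers":0.045,"x":0,"y":0,"z":-0.025,"rx":0,"ry":0,"rz":0},{"fingers":0.045,"x":0,"y":0,"z":-0.03,"rx":0,"ry":0,"rz":0},{"fingers":0.045,"x":0,"y":0,"z":0,"rx":0,"ry":0,"rz":-10.6},{"fingers":0.045,"x":0,"y":0,"z":0,"rx":0,"ry":0,"rz":-10.6},{"fingers":0.045,"x":0,"y":0,"z":0,"rx":0,"ry":0,"rz":-10.6},{"fingers":0.045,"x":0,"y":0,"z":0,"rx":0,"ry":0,"rz":-10.6},{"fingers":0.045,"x":0,"y":0,"z":0,"rx":0,"ry":0,"rz":-10.6}]' >/dev/null; python3 -m jog '[{"fingers":0.045,"x":0,"y":0,"z":0,"rx":0,"ry":0,"rz":-10.6},{"fingers":0.045,"x":0,"y":0,"z":0,"rx":0,"ry":0,"rz":-10.6},{"fingers":0.045,"x":0,"y":0,"z":0,"rx":0,"ry":0,"rz":-10.6},{"fingers":0.045,"x":0,"y":0,"z":0,"rx":0,"ry":0,"rz":-10.6},{"fingers":0.045,"x":0,"y":0,"z":0,"rx":0,"ry":0,"rz":-10.6},{"fingers":0.045,"x":0,"y":0,"z":0,"rx":0,"ry":0,"rz":-10.6},{"fingers":0.045,"x":0,"y":0,"z":0,"rx":0,"ry":0,"rz":-10.6},{"fingers":0.045,"x":0,"y":0,"z":0,"rx":0,"ry":0,"rz":-10.6}]' >/dev/null;python3 -m jog '[{"fingers":0.045,"x":0,"y":0,"z":0,"rx":0,"ry":0,"rz":-10.6},{"fingers":0.045,"x":0,"y":0,"z":0,"rx":0,"ry":0,"rz":-10.6},{"fingers":0.045,"x":0,"y":0,"z":0,"rx":0,"ry":0,"rz":-10.6},{"fingers":0.045,"x":0,"y":0,"z":0,"rx":0,"ry":0,"rz":-10.6},{"fingers":0.045,"x":0,"y":0,"z":0,"rx":0,"ry":0,"rz":-6}]' >/dev/null; python3 f.py; python3 - <<'E'
from h import *
o=r.get_obs()
P=R.from_rotvec(o['orientation']).as_matrix()
snap('wrist','w8')
for t in ['bar_end_a','t_handle']:
  for e in r.landmark_of(t,'wrist')[:2]: print(t,np.round(e['xyz'],4),round(e['score'],2),np.round(P.T@(np.array(e['xyz'])-o['tcp_pos']),4))
snap('top','t8')
for t in ['bar_end_a','t_handle']: lm(t,'top')
snap('side','s8'); lm('foot','side')
E
```

```text
t 21.35 p [0.5107 0.0528 0.256 ] toolF [-0.6  0.1 -0.7] yaw 134.0 rad 0.0448 ang -44.1 j7 0.47 w 0.0451
bar_end_a [0.4493 0.1165 0.2131] 0.66 [0.0885 0.     0.0429]
bar_end_a [0.5116 0.0528 0.2117] 0.65 [-0.0006  0.0007  0.0443]
t_handle [0.4774 0.0808 0.2141] 0.91 [ 0.0433 -0.0045  0.0419]
t_handle [ 0.6263 -0.1142  0.0008] 0.29 [-0.2005 -0.0328  0.2552]
top bar_end_a [0.4483 0.1169 0.2125] 0.68
top bar_end_a [0.5104 0.0548 0.2116] 0.61
top t_handle [0.4788 0.0838 0.0232] 0.64
top t_handle [0.48   0.0849 0.2178] 0.51
side foot [0.4808 0.0824 0.1118] 0.38
```

View pics/w8.png

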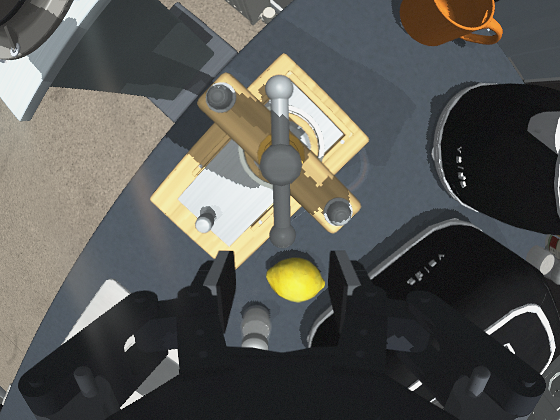

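The hand sits squarely over the ball at (283,238), with the bar running straight up to (280,88). Lower and continue in small steps.

```bash
python3 -m jog '[{"fingers":0.045,"x":0,"y":0,"z":0.03,"rx":0,"ry":0,"rz":0},{"fingers":0.045,"x":0,"y":0,"z":0.025,"rx":0,"ry":0,"rz":0},{"fingers":0.026,"x":0,"y":0,"z":0,"rx":0,"ry":0,"rz":0},{"fingers":0.026,"x":0,"y":0,"z":0,"rx":0,"ry":0,"rz":0},{"fingers":0.026,"x":0,"y":0,"z":0,"rx":0,"ry":0,"rz":0},{"fingers":0.026,"x":0.00065,"y":-0.00747,"z":0.0002,"rx":0,"ry":0,"rz":10}]'>/dev/null;  python3 f.py;python3 -m jog '[{"fingers":0.026,"x":0.00065,"y":-0.00747,"z":0.0002,"rx":0,"ry":0,"rz":10}]'>/dev/null;  python3 f.py;python3 -m jog '[{"fingers":0.026,"x":0.00065,"y":-0.00747,"z":0.0002,"rx":0,"ry":0,"rz":10}]'>/dev/null;  python3 f.py
```

```text
t 22.5 p [0.5053 0.0487 0.2016] toolF [1.5 1.3 0.3] yaw 123.1 rad 0.0443 ang -52.7 j7 0.27 w 0.026
t 22.62 p [0.4989 0.0449 0.2015] toolF [0.6 2.7 1.9] yaw 113.0 rad 0.0441 ang -62.5 j7 0.11 w 0.0259
t 22.75 p [0.4918 0.0423 0.2013] toolF [0.4 1.7 1.1] yaw 103.0 rad 0.0438 ang -72.3 j7 -0.05 w 0.0259
```

```bash
python3 -m jog '[{"fingers":0.026,"x":0.00065,"y":-0.00747,"z":0.0002,"rx":0,"ry":0,"rz":10}]'>/dev/null;  python3 f.py;python3 -m jog '[{"fingers":0.026,"x":0.00065,"y":-0.00747,"z":0.0002,"rx":0,"ry":0,"rz":10}]'>/dev/null;  python3 f.py;python3 -m jog '[{"fingers":0.026,"x":0.00065,"y":-0.00747,"z":0.0002,"rx":0,"ry":0,"rz":10}]'>/dev/null;  python3 f.py;python3 -m jog '[{"fingers":0.026,"x":0.00065,"y":-0.00747,"z":0.0002,"rx":0,"ry":0,"rz":10}]'>/dev/null;  python3 f.py
```

```text
t 22.88 p [0.4845 0.041  0.2011] toolF [-0.4  3.5  3.3] yaw 93.0 rad 0.0435 ang -82.0 j7 -0.22 w 0.0259
t 23.0 p [0.4771 0.0408 0.2009] toolF [-0.3  3.7  3. ] yaw 83.0 rad 0.0432 ang -91.8 j7 -0.39 w 0.0258
t 23.12 p [0.4699 0.042  0.2007] toolF [-0.7  4.3  2.4] yaw 73.0 rad 0.0428 ang -101.6 j7 -0.56 w 0.0261
t 23.25 p [0.4629 0.0444 0.2005] toolF [-0.9  5.2  2.5] yaw 62.9 rad 0.0426 ang -111.5 j7 -0.74 w 0.0262
```

The foot bears now, and the force rises about 0.8 N per 10°.

```bash
python3 -m jog '[{"fingers":0.026,"x":0.00065,"y":-0.00747,"z":0.0002,"rx":0,"ry":0,"rz":10}]'>/dev/null;  python3 f.py;python3 -m jog '[{"fingers":0.026,"x":0.00065,"y":-0.00747,"z":0.0002,"rx":0,"ry":0,"rz":10}]'>/dev/null;  python3 f.py;python3 -m jog '[{"fingers":0.026,"x":0.00065,"y":-0.00747,"z":0.0002,"rx":0,"ry":0,"rz":10}]'>/dev/null;  python3 f.py; python3 -m jog '[{"fingers":0.026,"x":0.00065,"y":-0.00747,"z":0.0002,"rx":0,"ry":0,"rz":10}]'>/dev/null;  python3 f.py
```

```text
t 23.38 p [0.4565 0.0479 0.2002] toolF [-1.8  5.8  1.6] yaw 52.9 rad 0.0423 ang -121.3 j7 -0.92 w 0.0259
t 23.5 p [0.4507 0.0524 0.2   ] toolF [-0.8  6.3  1.4] yaw 42.9 rad 0.0421 ang -131.3 j7 -1.11 w 0.0259
t 23.62 p [0.4458 0.0578 0.1997] toolF [-3.4  7.9 -0.4] yaw 32.9 rad 0.0419 ang -141.3 j7 -1.29 w 0.0261
t 23.75 p [0.4419 0.064  0.1994] toolF [-3.1  9.6 -1.4] yaw 22.9 rad 0.0417 ang -151.4 j7 -1.48 w 0.0261
```

```bash
python3 -m jog '[{"fingers":0.026,"x":0.00065,"y":-0.00747,"z":0.0002,"rx":0,"ry":0,"rz":10}]'>/dev/null;  python3 f.py;python3 -m jog '[{"fingers":0.026,"x":0.00035,"y":-0.0045,"z":0.0001,"rx":0,"ry":0,"rz":6}]'>/dev/null;  python3 f.py
```

```text
t 23.88 p [0.4391 0.0708 0.1991] toolF [-2.3 10.3 -2.9] yaw 12.8 rad 0.0416 ang -161.5 j7 -1.67 w 0.026
t 24.0 p [0.4378 0.0753 0.199 ] toolF [-3.4 11.  -4.8] yaw 7.0 rad 0.0416 ang -168.0 j7 -1.78 w 0.0262
```

The force is 11 N at the ball, which is hand-tight. Release, lift straight off and check.

```bash
python3 -m jog '[{"fingers":0.026,"x":0,"y":0.0045,"z":0,"rx":0,"ry":0,"rz":0},{"fingers":0.045,"x":0,"y":0,"z":0,"rx":0,"ry":0,"rz":0},{"fingers":0.045,"x":0,"y":0,"z":0,"rx":0,"ry":0,"rz":0},{"fingers":0.045,"x":0,"y":0,"z":-0.03,"rx":0,"ry":0,"rz":0},{"fingers":0.045,"x":0,"y":0,"z":-0.05,"rx":0,"ry":0,"rz":0},{"fingers":0.045,"x":0,"y":0,"z":-0.05,"rx":0,"ry":0,"rz":0},{"fingers":0.045,"x":0,"y":0.05,"z":0,"rx":0,"ry":0,"rz":0},{"fingers":0.045,"x":0,"y":0.05,"z":0,"rx":0,"ry":0,"rz":0}]'>/dev/null;  python3 f.py; python3 - <<'E'
from h import *
for c in ['top','side','wrist']:
    snap(c,c+'9')
    for t in ['t_handle','bar_end_a','tray_knob','tray','mould','foot']: lm(t,c,2 if t[0]=='b' else 1)
cv2.imwrite('pics/c9.png',cv2.resize(cv2.imread('pics/side9.png')[150:310,230:430],None,fx=3,fy=3))
E
```

```text
t 25.0 p [ 0.452  -0.0258  0.3292] toolF [ 0.6 -0.5  1. ] yaw 7.5 rad 0.1129 ang -103.6 j7 -1.52 w 0.0454
top t_handle [0.4801 0.0851 0.2119] 0.79
top bar_end_a [0.517  0.098  0.2076] 0.75
top bar_end_a [0.4425 0.0696 0.2103] 0.61
top tray_knob [ 0.4726 -0.0434  0.0527] 0.91
top tray [0.4794 0.0857 0.0198] 0.69
top mould [0.4822 0.0841 0.0179] 0.9
side t_handle [0.5226 0.0994 0.2084] 0.71
side bar_end_a [0.4375 0.0705 0.2089] 0.91
side bar_end_a [0.5243 0.0998 0.2075] 0.61
side tray_knob [ 0.4798 -0.0411  0.05  ] 0.71
side tray [0.4787 0.0843 0.0209] 0.92
side mould [0.4764 0.0845 0.0179] 0.9
side foot [0.479  0.0784 0.1103] 0.4
wrist t_handle [0.4787 0.0815 0.2123] 0.59
wrist bar_end_a [0.521  0.1025 0.2074] 0.84
wrist bar_end_a [0.4363 0.0693 0.2097] 0.77
wrist tray_knob [ 0.4788 -0.0396  0.0509] 0.73
wrist mould [0.4835 0.0863 0.0244] 0.96
wrist foot [0.48   0.0836 0.1094] 0.49
```

View pics/c9.png

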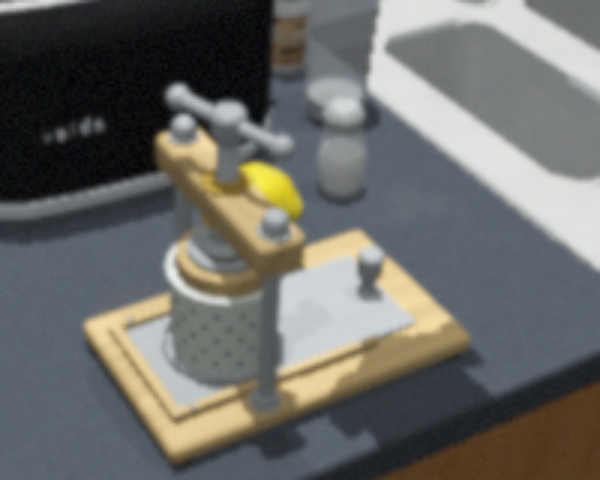

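The crop shows the mould (220,310) upright under the screw and the foot seated in the follower's cup (220,245). The tray is home, and the lemon and shaker are where they were. The bar is about 10 mm lower than at the start.

```bash
python3 -c "
from bench import r; print(r.hand_in())"
```

```text
the job is handed in; nothing more can be done
None
```

The job is handed in after about 26 s: the tray is home against the back stop, the screw is hand-tight on the follower at about 11 N at the bar end, the arm is clear of everything, and the lemon and salt shaker show where they were in the last picture.

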